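# Snap a filter cartridge into its station and hold it down

## Robot

A 6-joint arm with a two-finger parallel gripper is mounted at the origin on a cart in front of the work surface, level with it; the furniture and walls round the work are solid. World frame = base frame: x ahead of the robot, y to its left, z up, the work surface at z = 0. Lengths are in m, angles in degrees, forces in N, time in s.
With the tool pointing down it reaches from about 0.375 to 0.9 m from the base axis. Payload 3.1 kg.
Tool frame: the origin (TCP) lies at the very end of the fingers, on their centre line; the grasp point (between the pads) lies 19 mm behind it (grip_point_offset is the distance from the TCP to the grasp point, in m); y points along the fingers, x is the direction in which the jaws open and shut, and the axes are right-handed (so a half turn about y gives the same grasp; the last joint's range is limited). The gripper opens to 87 mm and grips with 3 to 60 N. Pads are 19 mm wide; open, the fingers measure 117 mm over their backs; the gripper's body (75 mm by 190 mm) begins 51 mm behind the grasp point.
Start: joints at [53.371, 30.224, 82.088, -0, 67.689, -10.227], TCP at [0.278, 0.56, 0.202] pointing down, gripper open.
Joint ranges: [-176.69, 176.69], [-43.24, 126.21], [12.49, 139.97], [-82, 262], [0, 151.66], [-163.58, 163.58]. Speed limits (degrees/s): [159.86, 159.86, 180, 180, 180, 180].

## Interface

Orientations are given as a 3x3 rotation matrix whose columns are the frame's x, y, z axes.
In Python, from rig import * gives the robot as it stands.
- The arm moves only by the tool send_rows, never from a script. Its argument "moves" is text: rows parted by semicolons, each of 5 numbers parted by spaces: the finger opening in mm, from 0 to 87, then the shift along the tool's x, y, z in mm, then the turn about the tool's y in degrees. In form: fingers dx dy dz yaw; .... A call has 1 to 20 rows; each row shifts and turns the commanded pose from where the row before left it, along the tool's axes as they then stand; what a row does not reach is not made up. A row lasts 1/12 s, in which the tool goes at most 41.7 mm and 7.16 degrees, less where a joint would pass 70% of its speed; a pose out of reach is approached as far as the arm can. A call is refused whole if a number of a shift passes 41.7 or a number of a turn 7.16, either way. A call with a gripper value outside its range is refused whole. The fingers move at their own pace and stop on an object; the grip force is fixed at half the most. Time passes only in rows, so rows that do not move let the fingers close. It gives the time, the measured TCP pose, the force and the opening at its end, in the units of the state.
- read_state(): the state, without advancing time (a new reading comes with each control period).
- capture(name): name is "scene" or "top"; returns a dict with "image" (420x560x3 uint8, blue, green, red), "z_map" (420x560 float32, m along the optical axis (not along the pixel's ray), 0 where there is no reading), "mtx" (3x3 intrinsics, pixels), "origin" and "rotation" of the camera in the world. Camera axes: x right, y up, looking along -z (the intrinsics and any distortion apply to the point x, -y, -z); pixel columns grow to the right and rows downward; lengths in m; the calibration is good to about 2 mm. A picture is of the moment at which its call begins.
- hand_in(): hands the job in, once; it reports no verdict.
Trained networks look in a picture, given as the dict that the camera call returned (one of the last four; its "shot" number tells which), for a name from the list of things; names that differ only in an ending like _2 or _b are one class to them, and where a whole thing is asked for, a point or a joint stands for the part that bears it (a point fixed in the world has none). Each returns a list of dicts, best first, with "p" (0 to 1); they miss things now and then, are a little off and sometimes report something else, mostly with a low value. They report only what shows in the picture. A call takes as long as a camera call. They do not tell look-alikes from the thing itself.
- search_frame(picture, name): "bbox" ([left, top, right, bottom] in pixels, round what is visible of it).
- masks_of(picture, name): "region" (420x560 bool, what is visible of it) and "bbox" ([left, top, right, bottom] in pixels, round what is visible of it).
- mark_of(picture, name): "pixel" ([row, column] in pixels: a listed point, or the origin of a listed thing).
The state is a dict: "time_s": time; "joint_positions": joint angles; "qvel": joint speeds; "tau": joint torques, N m; "position": TCP position; "tcp_rot": TCP orientation; "force": force on the tool from outside, world axes, zero at the start; "moment": the same for the moment, N m; "opening": opening from 0.0 (shut) to 1.0 (fully open).
Only numpy, scipy, OpenCV 4.12 (cv2) and the standard library are available. Lean on these libraries where they do the work, as an engineer would, in place of code of your own. Each camera call takes 0.05 s, during which the arm holds its last target. There are 200 camera calls.

## Task

First open the station's black vent cap by twisting it anticlockwise (seen from above) to its open stop, so that air can escape. Then take the filter cartridge by its blue knob, set it upright into the empty well of the station and press it straight down past the snap of the two orange clips, until its white body is hard down on the metal ring. Finish while still holding it: keep pressing it down firmly with the gripper and do not let go; do not push or knock over the bottle, the beaker and the dish nearby.

Things in the scene. Friction and masses are not known exactly. Their poses are not given: they have to be found in the camera images.
- station: Fixed grey base plate, 110 (x) x 210 (y) x 12 mm thick, bolted to the worktop; origin at the centre of its underside, z up. It carries the cartridge well at local y = -55 mm (x = 0) and the vent with its black cap at local y = +60 mm (x = 0). Its place and yaw vary.
- well_mouth (a point): Centre of the mouth of the well, 34 mm above the worktop: upright aluminium ring, 50 mm outer, 38 mm inner diameter; its rim is the hard stop for the cartridge's white body. Inside, 10 mm down, a black sprung seal disc. The bead meets the clips when the cartridge's underside is 3 mm below the mouth, the force peaks at about 5 mm and has dropped by 7 mm; pressed home it is 16 mm below.
- vent_cap_top (a point): Centre of the top face of the black ribbed vent cap (30 mm diameter, 24 mm tall, upright axis); top 58 mm, underside 34 mm above the worktop. A white line on it points to the red mark when shut and to the green mark when open.
- vent_cap (a joint): Turn of the vent cap in rad: 0 is shut, grows anticlockwise seen from above; stop at 1.3 = open. It stays where it is left (friction about 0.05 N m) and does not rise.
- cartridge: Loose filter cartridge, about 0.12 kg, 70 mm tall, round about its z axis, upright at the start; origin at the centre of its underside. From below: grey spigot 34 mm diameter, 16 mm long, foot tapered over 5 mm; white body 48 mm diameter from 16 to 44 mm, with a blue snap bead 57 mm diameter at 24 mm; blue knob 28 mm diameter from 44 to 70 mm, to grip it by.
- cartridge_knob (a point): Centre of the top of the cartridge's blue knob, 70 mm above the cartridge's underside. Fingertips gripping the knob may rest on the white body's top, 26 mm lower.
- seal (a joint): How far the seal disc is pushed down, in m: 0 free, about 0.003 when the cartridge is snapped in and let go, 0.006 when it is pressed hard down on the ring. Spring 1.5 N/mm. The snap needs 12 to 20 N, then the force drops suddenly and the clips draw the cartridge in; keeping the cartridge hard down needs about 10 N, and 10 to 25 N is right.
- clip_near (a joint): Orange snap clip on the ring's local -x side: outward lean in rad, 0 upright; about 0.1 while the bead passes, back near 0 once snapped. Its top is 54 mm above the worktop; its rounded nose, 50 mm above the worktop, comes to 25 mm from the well axis.
- clip_far (a joint): The same for the clip on the station's local +x side.
- reagent: Bystander: bottle with blue screw cap, 56 mm diameter, 106 mm tall; origin at the centre of its underside.
- beaker_small: Bystander: small glass beaker, 53 mm diameter, 69 mm tall; origin at the centre of its underside.
- petri: Bystander: shallow white dish, 57 mm diameter, 15 mm tall; origin at the centre of its underside.
Things that resemble listed ones, but are neither listed nor needed, are in the scene too. What is shaped like the cartridge but yellow is not meant.

How it is judged:
By the outcome, as a careful person would: the job done as asked, in the order asked, and still so for the second after the job is handed in, while the arm keeps its last pose, push and grip.
It also fails if it takes over 45 s, if anything falls off the work surface, if the arm or the gripper's body presses on something with over 40 N, if the wrist force passes 120 N, or if a joint passes its speed limit or range.

## Working session

There is one attempt and no reset: what is moved stays moved. The work goes in short steps, Python scripts to look and compute and a tool call to move; the robot and the scene stay as the last step left them, time stands still between calls to the robot, and variables do not carry over. Pictures are saved under pics/ and viewed, about 8 in all and at most 12, crops included, and the job is handed in when it is done.

Besides the shell and the picture viewer there is one more tool, called after "Call:" as name(argument=value, ...) on one line, values as JSON. send_rows: Moves the arm, as the interface text tells. Its arguments: {"type":"object","properties":{"moves":{"type":"string"}},"required":["moves"]}

```bash
mkdir -p pics; cat > h.py <<'E'
from rig import *
import numpy as np, cv2
def w(p,r,c,z=None):
    """pixel -> world, by depth or by plane height z"""
    K=np.array(p["mtx"]);R=np.array(p["rotation"]);o=np.array(p["origin"])
    d=np.linalg.inv(K)@[c,r,1]; d=R@(d*[1,-1,-1])
    if z is None: return o+d*p["z_map"][int(round(r)),int(round(c))]
    return o+d*(z-o[2])/d[2]
E
python3 - <<'E'
from h import *
s=read_state();print(s["time_s"],s["position"],np.round(s["tcp_rot"],3).tolist(),s["force"],s["opening"])
Z=dict(well_mouth=.034,vent_cap_top=.058,cartridge_knob=.07,station=0,cartridge=0,reagent=0,beaker_small=0,petri=0)
ims=[]
for n in("scene","top"):
    p=capture(n);ims.append(p["image"]);print(n,np.round(p["origin"],3),np.round(p["rotation"],2).tolist(),p["mtx"])
    for k,z in Z.items():
        for m in mark_of(p,k)[:4]: 
            r,c=m["pixel"];print(k,round(m["p"],2),np.round([r,c]),np.round(w(p,r,c,z),4),np.round(w(p,r,c),4))
    cv2.imwrite(f"pics/{n}1.png",p["image"])
E
```

```text
0.0 [0.27745008 0.55918342 0.20146735] [[0.445, -0.001, -0.896], [0.896, -0.002, 0.445], [-0.002, -1.0, 0.0]] [ 0.17879466  0.90376122 -0.276528  ] 0.9982586247383111
scene [-0.01   0.186  0.803] [[-0.43, 0.68, -0.59], [-0.9, -0.34, 0.27], [-0.02, 0.65, 0.76]] [[422.52013488   0.         275.84886018]
 [  0.         422.52013488 211.44443497]
 [  0.           0.           1.        ]]
well_mouth 0.59 [254. 260.] [0.4923 0.0007 0.034 ] [ 0.4994 -0.002   0.0231]
vent_cap_top 0.65 [274. 212.] [0.4759 0.1138 0.058 ] [0.4772 0.1136 0.0561]
cartridge_knob 0.95 [270. 349.] [ 0.3537 -0.1394  0.07  ] [ 0.3542 -0.1399  0.0688]
cartridge_knob 0.76 [233. 339.] [ 0.4427 -0.1694  0.07  ] [ 0.4438 -0.1703  0.0682]
station 0.72 [270. 239.] [0.4957 0.0503 0.    ] [0.4831 0.0537 0.02  ]
station 0.19 [248. 331.] [ 0.4564 -0.1631  0.    ] [ 0.4326 -0.1453  0.041 ]
cartridge 0.9 [289. 344.] [ 0.3513 -0.1333  0.    ] [ 0.3334 -0.1175  0.0398]
cartridge 0.65 [250. 333.] [ 0.4506 -0.1653  0.    ] [ 0.4299 -0.1495  0.036 ]
reagent 0.63 [199. 198.] [0.7423 0.0651 0.    ] [0.7249 0.0679 0.0186]
beaker_small 0.
[... 443 characters left out ...]

vent_cap_top 0.69 [250. 200.] [0.4702 0.1163 0.058 ] [0.4702 0.1159 0.0598]
cartridge_knob 0.97 [260. 323.] [ 0.4427 -0.1659  0.07  ] [ 0.4427 -0.1659  0.0693]
cartridge_knob 0.19 [157. 380.] [ 0.6756 -0.3004  0.07  ] [ 0.6887 -0.3112  0.0015]
station 0.81 [241. 231.] [0.4906 0.0522 0.    ] [0.4902 0.0507 0.0111]
cartridge 0.67 [258. 323.] [ 0.4471 -0.1672  0.    ] [ 0.4472 -0.1642  0.0697]
cartridge 0.6 [302. 307.] [ 0.3428 -0.1277  0.    ] [ 0.3484 -0.1269  0.0666]
reagent 0.67 [136. 227.] [0.7484 0.0605 0.    ] [0.7304 0.0501 0.0753]
beaker_small 0.85 [159. 380.] [ 0.6839 -0.3101  0.    ] [ 0.6836 -0.3099  0.0014]
petri 0.74 [229. 431.] [ 0.5132 -0.4278  0.    ] [ 0.5124 -0.4238  0.0157]
```

View pics/scene1.png

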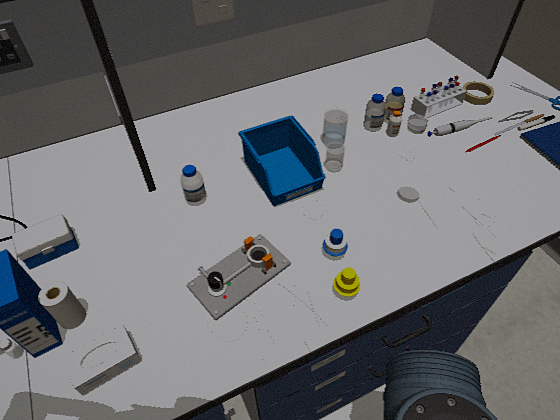

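View pics/top1.png

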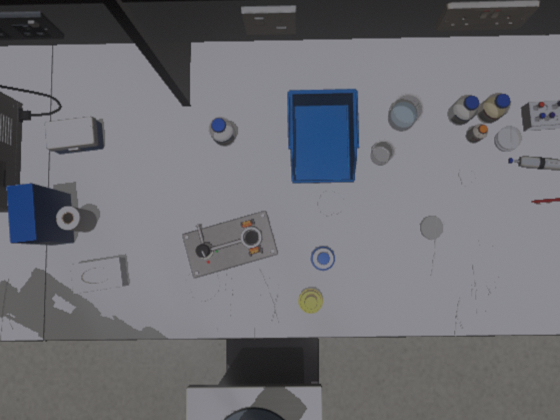

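```bash
cat >> h.py <<'E'
def cloud(p):
    K=np.array(p["mtx"]);z=p["z_map"];r,c=np.indices(z.shape)
    d=np.stack([(c-K[0,2])/K[0,0],-(r-K[1,2])/K[1,1],-np.ones_like(z)],-1)*z[...,None]
    return np.array(p["origin"])+d@np.array(p["rotation"]).T
E
python3 - <<'E'
from h import *
big=[]
for n in("scene","top"):
    p=capture(n);C=cloud(p);ok=p["z_map"]>0
    def sel(c,rad,lo,hi):
        m=ok&(np.hypot(C[...,0]-c[0],C[...,1]-c[1])<rad)&(C[...,2]>lo)&(C[...,2]<hi);return C[m]
    for k,c,rad,lo,hi in(("cap",(.472,.115),.03,.052,.064),("ring",(.497,0),.027,.030,.038),("knob",(.443,-.167),.025,.064,.076),("yellow",(.352,-.137),.03,.064,.076),("reag",(.73,.055),.05,.1,.112)):
        q=sel(c,rad,lo,hi)
        if len(q)>4: 
            (a,b),R=cv2.minEnclosingCircle(q[:,:2].astype(np.float32));print(n,k,len(q),np.round(q.mean(0),4),"circ",round(a,4),round(b,4),round(R,4))
    q=sel((.487,.053),.14,.007,.017)
    if len(q): print("plate",cv2.minAreaRect(q[:,:2].astype(np.float32)*1000))
    q=sel((.487,.053),.16,.035,.5);print("tall",[ (np.round(x,3)).tolist() for x in q[np.argsort(-q[:,2])[:6]]])
    im=p["image"]
    r0,c0=(225,180) if n=="scene" else (200,175)
    big.append(cv2.resize(im[r0:r0+95,c0:c0+115],None,fx=5,fy=5,interpolation=cv2.INTER_CUBIC)[:, :])
cv2.imwrite("pics/st.png",cv2.resize(np.hstack(big),(800,330)))
E
```

```text
scene cap 152 [0.4669 0.1135 0.0564] circ 0.4676 0.1134 0.0158
scene ring 109 [0.501  0.0049 0.0323] circ 0.4975 0.0025 0.0252
scene knob 111 [ 0.4459 -0.1638  0.068 ] circ 0.4461 -0.1644 0.0151
scene yellow 142 [ 0.3481 -0.1338  0.0682] circ 0.3489 -0.1346 0.0151
scene reag 105 [0.748  0.0692 0.1041] circ 0.7501 0.0685 0.0171
plate ((483.4150085449219, 55.71045684814453), (111.55021667480469, 209.759765625), 15.267245292663574)
tall [[0.458, 0.108, 0.06], [0.457, 0.117, 0.059], [0.474, 0.124, 0.059], [0.471, 0.118, 0.059], [0.469, 0.102, 0.059], [0.463, 0.112, 0.059]]
top cap 140 [0.4677 0.1124 0.0569] circ 0.4676 0.1122 0.0159
top ring 129 [0.4984 0.0028 0.0331] circ 0.4978 0.0021 0.0249
top knob 123 [ 0.4463 -0.1652  0.069 ] circ 0.4463 -0.1651 0.0142
top yellow 121 [ 0.3483 -0.1352  0.069 ] circ 0.3477 -0.1351 0.0141
top reag 156 [0.7488 0.0671 0.1049] circ 0.7493 0.067 0.0167
plate ((484.15936279296875, 55.554298400878906), (179.31060791015625, 231.64141845703125), 38.42194366455078)
tall [[0.469, 0.11, 0.063], [0.465, 0.113, 0.063], [0.463, 0.113, 0.062], [0.465, 0.124, 0.062], [0.465, 0.117, 0.062], [0.467, 0.101, 0.062]]
```

View pics/st.png

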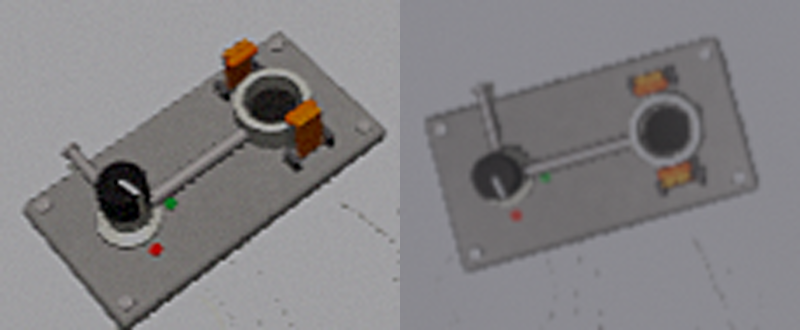

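The scene view shows the station at about (240,272). In the top view the cap is at about (203,250), the ring at (251,237), the blue-knob cartridge at (323,258) and the yellow look-alike at (311,301). The crop shows the cap's white line pointing at the red mark, so it is shut. The measurements agree with the sizes given: cap (0.4676, 0.1128), well (0.4977, 0.0023), 114.5 mm apart, yaw 15°, cartridge (0.446, -0.165).

Call:
send_rows(moves="87 0 0 0 7;87 0 0 0 7;87 0 0 0 7;87 0 0 0 7;87 0 0 0 7;87 0 0 0 7;87 0 0 0 7;87 0 0 0 7;87 0 0 0 7;60 16 0 -37 0;60 16 0 -37 0;60 16 0 -37 0;60 16 0 -37 0;60 16 0 -37 0;60 16 0 -37 0;60 16 0 -37 0;60 16 0 -37 0;60 16 0 -37 0;60 16 0 -37 0;60 16 0 -37 0")

```text
time_s: 2.67
position: [0.4587, 0.1528, 0.2028]
tcp_rot: [[1.0, 0.001, -0.01], [0.01, 0.0, 1.0], [0.001, -1.0, 0.0]]
force: [1.0, 0.5, 0.7]
opening: 0.691
```

```bash
cat > st.py <<'E'
from h import *
s=read_state();T=np.array(s["tcp_rot"]);P=np.array(s["position"])
print("t",round(s["time_s"],2),"P",np.round(P*1000,1),"az",round(np.degrees(np.arctan2(T[1,0],T[0,0])),2),"y",np.round(T[:,1],3),"F",np.round(s["force"],1),"M",np.round(s["moment"],2),"open",round(s["opening"]*87,1),"q",np.round(s["joint_positions"],1))
for n,g in dict(cap=(.4676,.1128,.038),cart=(.4463,-.165,.0455),well=(.4977,.0023,.1)).items(): print(n,np.round(T.T@(np.array(g)-P)*1000,1))
E
python3 st.py
```

```text
t 2.67 P [458.7 152.8 202.8] az 0.6 y [ 0.001  0.    -1.   ] F [1.  0.5 0.7] M [-0.1  -0.01  0.07] open 60.1 q [  5.2  19.3 101.9   0.   58.7   4.5]
cap [  8.3 164.8 -40.1]
cart [ -15.9  157.2 -317.7]
well [  37.3  102.8 -150.9]
```

Call:
send_rows(moves="60 4 20 -20 0;60 4 20 -20 0;60 0 30 0 0;60 0 30 0 0;60 0 20 0 0;60 0 0 0 0;60 0 0 0 0")

```text
time_s: 3.25
position: [0.466, 0.1147, 0.0819]
tcp_rot: [[1.0, -0.002, -0.01], [0.01, -0.0, 1.0], [-0.002, -1.0, 0.0]]
force: [0.6, -0.0, -0.6]
opening: 0.687
```

```bash
python3 st.py
```

```text
t 3.25 P [466.  114.7  81.9] az 0.59 y [-0.002 -0.    -1.   ] F [ 0.6 -0.  -0.6] M [-0.12  0.    0.02] open 59.8 q [ 5.000e-01  3.070e+01  1.088e+02 -0.000e+00  4.060e+01 -1.000e-01]
cap [ 1.6 43.9 -1.9]
cart [ -22.5   36.5 -279.5]
well [  30.4  -18.1 -112.7]
```

Descend, close, then wait for the grip.

Call:
send_rows(moves="60 1.5 15 -2 0;60 0 15 0 0;60 0 13 0 0;60 0 0 0 0;20 0 0 0 0;20 0 0 0 0;20 0 0 0 0;20 0 0 0 0;20 0 0 0 0;20 0 0 0 0;20 0 0 0 0;20 0 0 0 0")

```text
time_s: 4.25
position: [0.4681, 0.1128, 0.0395]
tcp_rot: [[1.0, 0.0, -0.01], [0.01, 0.0, 1.0], [0.0, -1.0, 0.0]]
force: [-0.4, 0.3, -0.2]
opening: 0.244
```

```bash
python3 st.py
```

```text
t 4.25 P [468.1 112.8  39.5] az 0.6 y [ 0.  0. -1.] F [-0.4  0.3 -0.2] M [-0.12  0.04 -0.02] open 21.2 q [  0.2  35.5 110.1   0.   34.4  -0.4]
cap [-0.5  1.5  0. ]
cart [ -24.7   -6.  -277.5]
well [  28.5  -60.5 -110.8]
```

```bash
python3 - <<'E'
from h import *
p=capture("scene");cv2.imwrite("pics/g.png",cv2.resize(p["image"][180:320,130:310],None,fx=4,fy=4,interpolation=cv2.INTER_CUBIC))
print(read_state()["opening"]*87)
E
```

```text
21.215244007022175
```

View pics/g.png

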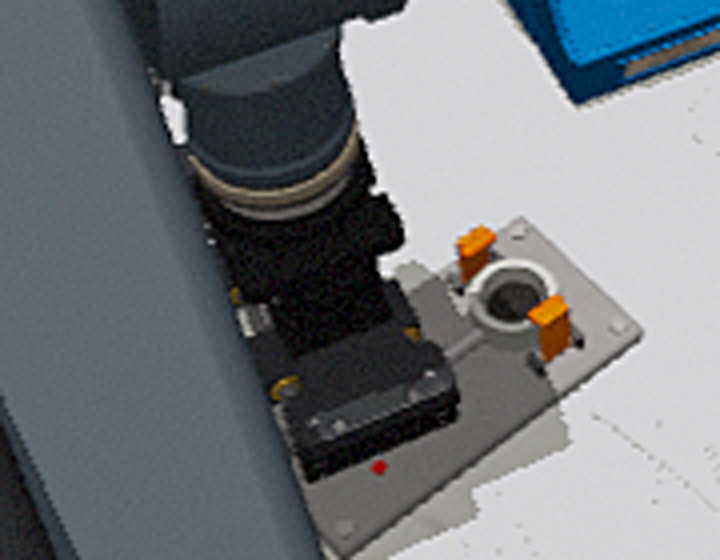

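The picture shows the fingers down over the cap, with the red mark visible at about (378,467), but the opening reads 21 mm, less than the cap's 30 mm. I'll command full closing to see whether they stop on the cap, and turn a little.

Call:
send_rows(moves="0 0 0 0 0;0 0 0 0 0;0 0 0 0 0;0 0 0 0 0;0 0 0 0 -4;0 0 0 0 -4;0 0 0 0 0")

```text
time_s: 4.88
position: [0.468, 0.1127, 0.0394]
tcp_rot: [[0.989, -0.0, -0.151], [0.151, -0.0, 0.989], [-0.0, -1.0, -0.0]]
force: [-0.1, 0.2, -0.7]
opening: 0.0
```

```bash
python3 st.py
```

```text
t 4.88 P [468.  112.7  39.4] az 8.67 y [-0. -0. -1.] F [-0.1  0.2 -0.7] M [-0.05  0.05 -0.03] open 0.0 q [  0.2  35.5 110.1  -0.   34.4  -8.4]
cap [-0.4  1.4  0.1]
cart [ -63.3   -6.1 -271.3]
well [  12.7  -60.6 -113.7]
```

```bash
python3 - <<'E'
from h import *
out=[]
for n in("scene","top"):
    p=capture(n);C=cloud(p);m=(p["z_map"]>0)&(np.hypot(C[...,0]-.468,C[...,1]-.113)<.15)
    for lo in np.arange(.02,.2,.02):
        q=C[m&(C[...,2]>lo)&(C[...,2]<lo+.02)]
        if len(q): print(n,round(lo,2),len(q),np.round(q.min(0),3),np.round(q.max(0),3))
    s=cv2.resize(p["image"][200:310,150:290],None,fx=5,fy=5,interpolation=cv2.INTER_CUBIC);out.append(cv2.convertScaleAbs(s,alpha=1.6,beta=30))
cv2.imwrite("pics/g2.png",cv2.resize(np.hstack(out),(800,314)))
E
```

```text
scene 0.02 421 [ 0.455 -0.023  0.02 ] [0.543 0.037 0.04 ]
scene 0.04 128 [ 0.459 -0.016  0.04 ] [0.538 0.124 0.057]
scene 0.06 4 [0.46  0.124 0.068] [0.472 0.125 0.076]
scene 0.08 1 [0.457 0.124 0.083] [0.457 0.124 0.083]
scene 0.12 143 [0.376 0.065 0.127] [0.469 0.15  0.14 ]
scene 0.14 394 [0.37  0.063 0.14 ] [0.521 0.15  0.16 ]
scene 0.16 1093 [0.369 0.065 0.16 ] [0.56  0.148 0.18 ]
scene 0.18 182 [0.415 0.084 0.18 ] [0.441 0.133 0.2  ]
top 0.02 409 [ 0.454 -0.024  0.02 ] [0.542 0.099 0.039]
top 0.04 110 [ 0.461 -0.017  0.04 ] [0.536 0.105 0.057]
top 0.12 20 [0.389 0.065 0.13 ] [0.558 0.093 0.14 ]
top 0.14 325 [0.382 0.063 0.14 ] [0.563 0.156 0.159]
top 0.16 893 [0.373 0.063 0.161] [0.565 0.164 0.178]
```

View pics/g2.png

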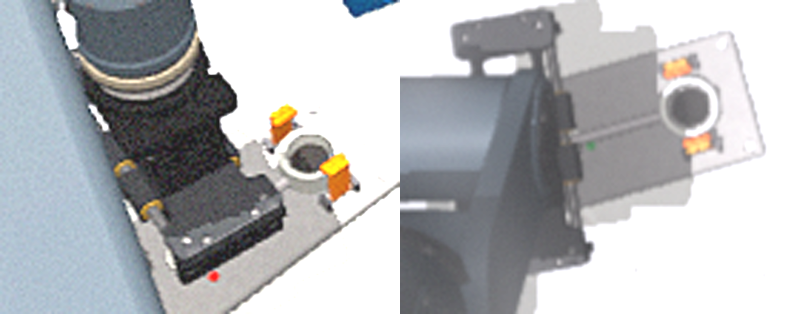

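The image and depth show the gripper body's lower edge at z≈0.127, about 18 mm higher than the reported TCP implies, so the fingers probably closed just above the cap. I'll raise, open, and measure the real fingertip height.

Call:
send_rows(moves="0 0 -25 0 0;60 0 -35 0 0;60 0 -30 0 0;60 0 0 0 4;60 0 0 0 4;60 0 0 0 0;60 0 0 0 0;60 0 0 0 0")

```text
time_s: 5.65
position: [0.4676, 0.1128, 0.1291]
tcp_rot: [[1.0, -0.001, -0.011], [0.011, -0.0, 1.0], [-0.001, -1.0, -0.0]]
force: [-0.1, -0.2, -0.3]
opening: 0.448
```

```bash
python3 st.py; python3 - <<'E'
from h import *
P=np.array(read_state()["position"])
out=[]
for n in("scene","top"):
    p=capture(n);C=cloud(p);m=(p["z_map"]>0)&(np.hypot(C[...,0]-P[0],C[...,1]-P[1])<.11)
    for lo in np.arange(.04,.3,.01):
        q=C[m&(C[...,2]>lo)&(C[...,2]<lo+.01)]
        if len(q): print(n,round(lo,2),len(q),np.round(q.min(0),3),np.round(q.max(0),3))
p=capture("scene");s=cv2.resize(p["image"][130:310,110:310],None,fx=3,fy=3,interpolation=cv2.INTER_CUBIC);
cv2.imwrite("pics/g3.png",cv2.convertScaleAbs(s,alpha=1.6,beta=30))
E
```

```text
t 5.65 P [467.6 112.8 129.1] az 0.65 y [-0.001 -0.    -1.   ] F [-0.1 -0.2 -0.3] M [-0.11  0.05 -0.02] open 39.0 q [  0.2  25.9 106.6  -0.   47.6  -0.4]
cap [ 0.  91.1  0. ]
cart [ -24.4   83.7 -277.5]
well [  28.8   29.1 -110.8]
scene 0.04 44 [0.452 0.003 0.04 ] [0.523 0.129 0.05 ]
scene 0.05 174 [0.453 0.003 0.05 ] [0.526 0.129 0.06 ]
scene 0.21 17 [0.381 0.078 0.218] [0.383 0.138 0.22 ]
scene 0.22 154 [0.38  0.076 0.22 ] [0.384 0.146 0.23 ]
scene 0.23 74 [0.38  0.077 0.23 ] [0.481 0.147 0.24 ]
scene 0.24 212 [0.373 0.076 0.24 ] [0.444 0.148 0.25 ]
scene 0.25 403 [0.372 0.076 0.25 ] [0.465 0.148 0.26 ]
scene 0.26 844 [0.371 0.076 0.26 ] [0.456 0.148 0.27 ]
scene 0.27 122 [0.416 0.093 0.27 ] [0.441 0.138 0.28 ]
scene 0.28 122 [0.417 0.092 0.28 ] [0.433 0.136 0.29 ]
scene 0.29 130 [0.417 0.091 0.29 ] [0.457 0.138 0.3  ]
top 0.04 14 [0.456 0.016 0.04 ] [0.526 0.105 0.049]
top 0.05 89 [0.453 0.004 0.05 ] [0.523 0.126 0.06 ]
top 0.06 11 [0.456 0.104 0.06 ] [0.476 0.125 0.063]
top 0.15 1 [0.489 0.106 0.156] [0.489 0.106 0.156]
top 0.16 4 [0.443 0.104 0.16 ] [0.493 0.105 0.166]
top 0.17 1 [0.494 0.102 0.173] [0.494 0.102 0.173]
top 0.22 26 [0.382 0.075 0.221] [0.553 0.089 0.23 ]
top 0.23 245 [0.381 0.075 0.23 ] [0.553 0.149 0.24 ]
top 0.24 207 [0.376 0.075 0.24 ] [0.557 0.12  0.249]
top 0.25 334 [0.373 0.075 0.25 ] [0.562 0.151 0.26 ]
top 0.26 643 [0.374 0.076 0.26 ] [0.562 0.151 0.267]
```

View pics/g3.png

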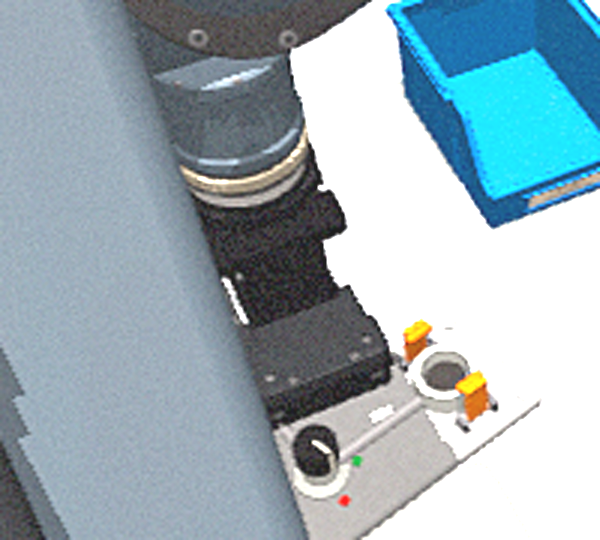

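The picture shows the cap untouched at about (315,450), line still toward red. The gripper body's bottom sits about 89 mm above the reported TCP instead of 70 mm. So the real fingertips are about 19 mm higher than reported, which explains the empty close. I'll go about 19 mm deeper, watching the force.

Call:
send_rows(moves="60 0 0 0 0;60 0 0 0 0;60 0 30 0 0;60 0 30 0 0;60 0 30 0 0;60 0 5 0 0;60 0 5 0 0;60 0 0 0 0")

```text
time_s: 6.47
position: [0.468, 0.1128, 0.0292]
tcp_rot: [[1.0, -0.001, -0.01], [0.01, -0.0, 1.0], [-0.001, -1.0, -0.0]]
force: [0.3, -0.6, -0.5]
opening: 0.691
```

```bash
python3 st.py
```

```text
t 6.47 P [468.  112.8  29.2] az 0.6 y [-0.001 -0.    -1.   ] F [ 0.3 -0.6 -0.5] M [-0.09  0.07 -0.01] open 60.1 q [  0.2  36.7 110.4  -0.   33.   -0.4]
cap [-0.4 -8.8  0.1]
cart [ -24.6  -16.3 -277.5]
well [  28.5  -70.8 -110.8]
```

Call:
send_rows(moves="60 0 4 0 0;60 0 4 0 0;60 0 0 0 0;0 0 0 0 0;0 0 0 0 0;0 0 0 0 0;0 0 0 0 0;0 0 0 0 0;0 0 0 0 0;0 0 0 0 0;0 0 0 0 0;0 0 0 0 0;0 0 0 0 0")

```text
time_s: 7.55
position: [0.4686, 0.1128, 0.0216]
tcp_rot: [[1.0, 0.001, -0.01], [0.01, 0.0, 1.0], [0.001, -1.0, -0.0]]
force: [0.0, 1.0, 1.4]
opening: 0.334
```

```bash
python3 st.py
```

```text
t 7.55 P [468.6 112.8  21.6] az 0.6 y [ 0.001  0.    -1.   ] F [0.  1.  1.4] M [-0.1  -0.09  0.01] open 29.0 q [  0.2  37.6 110.5   0.   31.8  -0.4]
cap [ -0.9 -16.4   0. ]
cart [ -25.1  -24.  -277.5]
well [  28.1  -78.4 -110.8]
```

Call:
send_rows(moves="0 0 0 0 -6;0 0 0 0 -6;0 0 0 0 -6;0 0 0 0 -6;0 0 0 0 -6;0 0 0 0 -6;0 0 0 0 -6;0 0 0 0 -6;0 0 0 0 -6;0 0 0 0 -6;0 0 0 0 -6;0 0 0 0 -6;0 0 0 0 -2;0 0 0 0 0;0 0 0 0 0")

```text
time_s: 8.8
position: [0.4657, 0.1127, 0.0215]
tcp_rot: [[0.269, -0.005, -0.963], [0.963, 0.0, 0.269], [-0.001, -1.0, 0.005]]
force: [-1.9, -1.2, 5.3]
opening: 0.335
```

```bash
python3 st.py
```

```text
t 8.8 P [465.7 112.7  21.5] az 74.42 y [-0.005  0.    -1.   ] F [-1.9 -1.2  5.3] M [-0.42  0.54 -0.61] open 29.1 q [  0.2  37.6 110.7   0.   32.  -74.3]
cap [  0.6 -16.5  -1.8]
cart [-272.7  -24.   -55.8]
well [-97.8 -78.7 -60.1]
```

Call:
send_rows(moves="0 0 0 0 -2;0 0 0 0 -2;0 0 0 0 -1;0 0 0 0 0;0 0 0 0 0")

```text
time_s: 9.22
position: [0.4652, 0.1125, 0.0213]
tcp_rot: [[0.181, -0.006, -0.983], [0.983, -0.0, 0.181], [-0.001, -1.0, 0.005]]
force: [-4.3, -2.5, 5.3]
opening: 0.33
```

```bash
python3 st.py
```

```text
t 9.22 P [465.2 112.5  21.3] az 79.56 y [-0.006 -0.    -1.   ] F [-4.3 -2.5  5.3] M [-0.5   0.75 -0.29] open 28.7 q [  0.2  37.6 110.7  -0.   32.  -79.3]
cap [  0.7 -16.7  -2.2]
cart [-276.4  -24.   -31.6]
well [-102.6  -78.8  -51.5]
```

Call:
send_rows(moves="60 0 0 0 0;60 0 0 0 0;60 0 0 0 0;60 0 0 0 0;60 0 -10 0 0;60 0 -30 0 0;60 0 -40 0 0;60 0 -20 0 0;60 -30 0 -3 -3;60 -40 0 -3 0;60 -40 0 -3 0;60 -40 0 -3 0;60 -40 0 -3 0;60 -40 0 -3 0;60 -30 0 0 0;60 0 0 0 0;60 0 0 0 0")

```text
time_s: 10.63
position: [0.451, -0.149, 0.122]
tcp_rot: [[0.133, 0.001, -0.991], [0.991, -0.0, 0.133], [-0.0, -1.0, -0.001]]
force: [-0.1, 0.4, 0.2]
opening: 0.69
```

```bash
python3 st.py; python3 - <<'E'
from h import *
out=[]
for n,(r,c) in(("scene",(225,180)),("top",(200,175))):
    p=capture(n);out.append(cv2.resize(p["image"][r:r+95,c:c+115],None,fx=5,fy=5,interpolation=cv2.INTER_CUBIC))
    C=cloud(p);m=(p["z_map"]>0)&(np.hypot(C[...,0]-.446,C[...,1]+.165)<.025)&(C[...,2]>.062)&(C[...,2]<.076);q=C[m]
    if len(q):print(n,len(q),cv2.minEnclosingCircle(q[:,:2].astype(np.float32)),q.mean(0))
cv2.imwrite("pics/v.png",cv2.resize(np.hstack(out),(800,330)))
E
```

```text
t 10.63 P [ 451. -149.  122.] az 82.38 y [ 0.001 -0.    -1.   ] F [-0.1  0.4  0.2] M [ 0.07 -0.   -0.02] open 60.1 q [ -31.8   26.2  107.9    0.    45.9 -114.2]
cap [261.7  83.9  18.4]
cart [-16.5  76.5   2.6]
well [156.1  22.  -26.2]
scene 116 ((0.44638150930404663, -0.1637837290763855), 0.014802131801843643) [ 0.44545688 -0.16356899  0.06786905]
```

View pics/v.png

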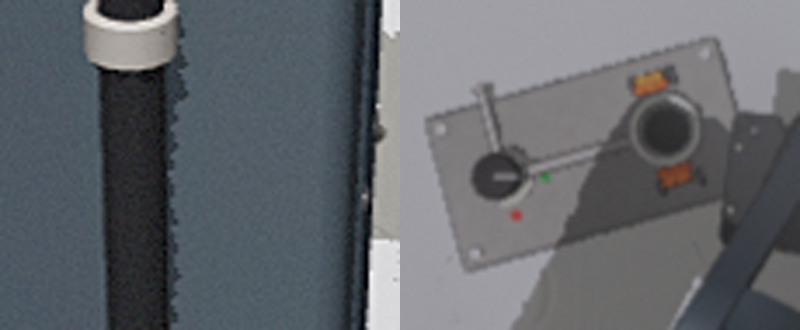

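The line on the cap now points at the green mark (about (545,177) in the crop), so the vent is open. Next, the cartridge: jaws at 40 mm, lowering over the knob.

Call:
send_rows(moves="40 -8 20 1.3 0;40 -8 20 1.3 0;40 0 0 0 0;40 0 20 0 0;40 0 15 0 0;40 0 10 0 0;40 0 0 0 0")

```text
time_s: 11.32
position: [0.4454, -0.1606, 0.0356]
tcp_rot: [[0.127, -0.003, -0.992], [0.992, 0.002, 0.127], [0.002, -1.0, 0.003]]
force: [-0.3, 0.1, -0.1]
opening: 0.46
```

```bash
python3 st.py
```

```text
t 11.32 P [ 445.4 -160.6   35.6] az 82.71 y [-0.003  0.002 -1.   ] F [-0.3  0.1 -0.1] M [0.05 0.05 0.01] open 40.1 q [ -33.4   35.7  111.2    0.    33.3 -116.1]
cap [274.   -1.8  12.6]
cart [-4.2 -9.9 -1.5]
well [168.3 -64.2 -31. ]
```

Call:
send_rows(moves="40 0 0 0 0;40 0 0 0 0")

```text
time_s: 11.48
position: [0.4468, -0.1622, 0.0373]
tcp_rot: [[0.127, 0.001, -0.992], [0.992, -0.001, 0.127], [-0.0, -1.0, -0.001]]
force: [0.0, -0.6, 0.0]
opening: 0.461
```

```bash
python3 st.py
```

```text
t 11.48 P [ 446.8 -162.2   37.3] az 82.68 y [ 0.001 -0.001 -1.   ] F [ 0.  -0.6  0. ] M [ 0.02 -0.02 -0.01] open 40.1 q [ -33.5   35.5  111.1    0.    33.3 -116.1]
cap [275.4  -0.8  14.4]
cart [-2.8 -8.2  0.1]
well [169.6 -62.7 -29.6]
```

Call:
send_rows(moves="40 -2.5 0 0 0;40 0 4 0 0;40 0 3 0 0;40 0 2 0 0;40 0 0 0 0;40 0 0 0 0")

```text
time_s: 11.98
position: [0.4457, -0.1653, 0.0273]
tcp_rot: [[0.129, -0.0, -0.992], [0.992, 0.0, 0.129], [0.0, -1.0, 0.001]]
force: [0.3, -0.5, -1.0]
opening: 0.459
```

```bash
python3 st.py
```

```text
t 11.98 P [ 445.7 -165.3   27.3] az 82.59 y [-0.  0. -1.] F [ 0.3 -0.5 -1. ] M [ 0.06 -0.02 -0.04] open 39.9 q [ -33.9   36.7  111.3    0.    32.  -116.4]
cap [278.6 -10.7  14.1]
cart [  0.4 -18.2  -0.6]
well [172.9 -72.7 -29.9]
```

Step down in 1 mm moves until contact shows.

Call:
send_rows(moves="40 0 1 -0.5 0;40 0 1 0 0;40 0 0 0 0")

```text
time_s: 12.23
position: [0.4463, -0.1654, 0.0253]
tcp_rot: [[0.129, -0.0, -0.992], [0.992, 0.0, 0.129], [0.0, -1.0, 0.0]]
force: [0.1, 0.5, 0.1]
opening: 0.459
```

Call:
send_rows(moves="40 0 1 0 0;40 0 0 0 0")

```text
time_s: 12.4
position: [0.4464, -0.1654, 0.0243]
tcp_rot: [[0.129, -0.0, -0.992], [0.992, 0.0, 0.129], [0.0, -1.0, 0.0]]
force: [0.6, -0.3, 0.4]
opening: 0.456
```

Call:
send_rows(moves="40 0 1 0 0;40 0 0 0 0")

```text
time_s: 12.57
position: [0.4465, -0.1654, 0.0242]
tcp_rot: [[0.129, 0.0, -0.992], [0.992, -0.0, 0.129], [-0.0, -1.0, -0.0]]
force: [-1.3, -0.0, 8.8]
opening: 0.463
```

Contact is at a reported 0.0242, so the true tip is at 0.044, an offset of 19.8 mm. I'll back off slightly and close.

Call:
send_rows(moves="40 0 -1 0 0;0 0 0 0 0;0 0 0 0 0;0 0 0 0 0;0 0 0 0 0;0 0 0 0 0;0 0 0 0 0;0 0 0 0 0")

```text
time_s: 13.23
position: [0.4466, -0.1657, 0.0245]
tcp_rot: [[0.129, 0.001, -0.992], [0.992, -0.001, 0.129], [-0.0, -1.0, -0.001]]
force: [-0.1, -2.1, 2.0]
opening: 0.314
```

```bash
python3 st.py
```

```text
t 13.23 P [ 446.6 -165.7   24.5] az 82.6 y [ 0.001 -0.001 -1.   ] F [-0.1 -2.1  2. ] M [-0.35  0.09  0.03] open 27.3 q [ -33.8   37.1  111.3   -0.    31.6 -116.4]
cap [278.9 -13.7  15.1]
cart [  0.7 -21.    0.4]
well [173.2 -75.6 -29. ]
```

Call:
send_rows(moves="0 0 -10 0 0;0 0 -20 0 0;0 0 -30 0 0;0 0 -25 0 0;0 20 0 -3 0;0 35 0 -6 0;0 35 0 -6 0;0 35 0 -6 0;0 30 0 -5 0;0 17 0 -3 0;0 0 0 0 0;0 0 0 0 0;0 0 0 0 0")

```text
time_s: 14.32
position: [0.4966, 0.0013, 0.1095]
tcp_rot: [[0.128, -0.001, -0.992], [0.992, -0.0, 0.128], [-0.0, -1.0, 0.001]]
force: [-0.0, -0.9, -0.8]
opening: 0.312
```

```bash
python3 st.py; python3 - <<'E'
from h import *
p=capture("scene");q=capture("top")
a=cv2.resize(p["image"][200:310,180:320],(400,314),interpolation=cv2.INTER_CUBIC);b=cv2.resize(q["image"][190:300,175:315],(400,314),interpolation=cv2.INTER_CUBIC)
cv2.imwrite("pics/w.png",cv2.convertScaleAbs(np.hstack([a,b]),alpha=1.4,beta=20))
E
```

```text
t 14.32 P [496.6   1.3 109.5] az 82.62 y [-0.001 -0.    -1.   ] F [-0.  -0.9 -0.8] M [-0.01 -0.03 -0.04] open 27.1 q [-12.8  28.7 105.4  -0.   45.9 -95.4]
cap [106.9  71.5  43. ]
cart [-171.4   64.1   28.5]
well [ 1.1  9.5 -0.9]
```

View pics/w.png

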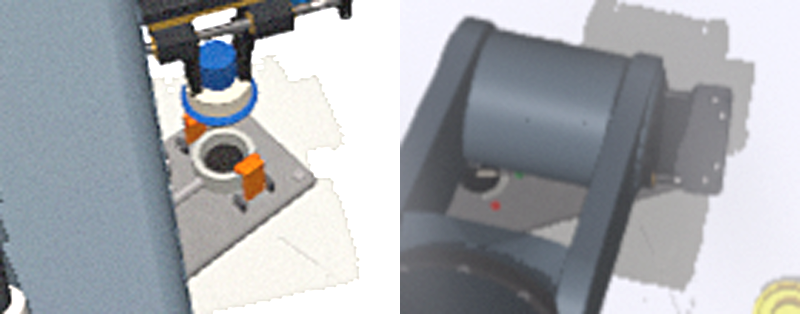

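The left half shows the cartridge hanging upright from the knob at about (218,90), above the well mouth at (222,157). Correcting about 1 mm and lowering.

Call:
send_rows(moves="0 1 0 -1.3 0;0 0 15 0 0;0 0 15 0 0;0 0 10 0 0;0 0 5 0 0;0 0 3 0 0;0 0 0 0 0;0 0 0 0 0")

```text
time_s: 15.08
position: [0.4989, 0.0021, 0.0616]
tcp_rot: [[0.129, 0.0, -0.992], [0.992, -0.0, 0.129], [-0.0, -1.0, -0.0]]
force: [-0.6, 0.3, -0.1]
opening: 0.313
```

```bash
python3 st.py
```

```text
t 15.08 P [498.9   2.1  61.6] az 82.58 y [ 0. -0. -1.] F [-0.6  0.3 -0.1] M [ 0.03 -0.03  0.02] open 27.2 q [-12.6  33.8 107.   -0.   39.2 -95.2]
cap [105.7  23.6  45.4]
cart [-172.5   16.1   30.6]
well [  0.1 -38.4   1.2]
```

Call:
send_rows(moves="0 0 0 0.6 0;0 0 3 0 0;0 0 3 0 0;0 0 1 0 0;0 0 0 0 0;0 0 0 0 0")

```text
time_s: 15.58
position: [0.498, 0.0023, 0.055]
tcp_rot: [[0.129, 0.0, -0.992], [0.992, -0.0, 0.129], [-0.0, -1.0, -0.0]]
force: [-1.8, -1.2, 4.2]
opening: 0.308
```

```bash
python3 st.py
```

```text
t 15.58 P [498.    2.3  55. ] az 82.62 y [ 0. -0. -1.] F [-1.8 -1.2  4.2] M [-0.02  0.22  0.02] open 26.8 q [-12.6  34.5 107.3  -0.   38.2 -95.2]
cap [105.7  16.9  44.4]
cart [-172.5    9.5   29.8]
well [ -0.  -45.    0.3]
```

Call:
send_rows(moves="0 0 1 0 0;0 0 1 0 0;0 0 0 0 0")

```text
time_s: 15.83
position: [0.4984, 0.0023, 0.053]
tcp_rot: [[0.129, 0.001, -0.992], [0.992, -0.0, 0.129], [-0.0, -1.0, -0.001]]
force: [-1.7, 0.7, 6.0]
opening: 0.313
```

Call:
send_rows(moves="0 0 1 0 0;0 0 1 0 0;0 0 0 0 0")

```text
time_s: 16.08
position: [0.4984, 0.0021, 0.0515]
tcp_rot: [[0.128, 0.001, -0.992], [0.992, -0.001, 0.128], [-0.001, -1.0, -0.001]]
force: [-1.8, -1.4, 8.2]
opening: 0.311
```

Call:
send_rows(moves="0 0 1 0.3 0;0 0 1 0 0;0 0 0 0 0")

```text
time_s: 16.33
position: [0.4978, 0.0024, 0.048]
tcp_rot: [[0.129, -0.0, -0.992], [0.992, -0.0, 0.129], [-0.0, -1.0, 0.0]]
force: [0.9, 0.3, -6.4]
opening: 0.313
```

Call:
send_rows(moves="0 0 1 0 0;0 0 1 0 0;0 0 0 0 0")

```text
time_s: 16.58
position: [0.4975, 0.0025, 0.046]
tcp_rot: [[0.129, -0.001, -0.992], [0.992, 0.0, 0.129], [0.0, -1.0, 0.001]]
force: [-0.5, -1.3, -2.9]
opening: 0.314
```

```bash
python3 st.py
```

```text
t 16.58 P [497.5   2.5  46. ] az 82.6 y [-0.001  0.    -1.   ] F [-0.5 -1.3 -2.9] M [-0.05 -0.   -0.03] open 27.3 q [-12.6  35.5 107.6  -0.   37.  -95.2]
cap [105.6   8.1  43.9]
cart [-172.7    0.5   29.2]
well [ -0.1 -54.   -0.1]
```

The force fell suddenly from +8 to -6 N, so it has snapped in. Now pressing to the ring.

Call:
send_rows(moves="0 0 1 0 0;0 0 1 0 0;0 0 0 0 0")

```text
time_s: 16.83
position: [0.4977, 0.0024, 0.0447]
tcp_rot: [[0.129, -0.0, -0.992], [0.992, -0.0, 0.129], [-0.0, -1.0, 0.0]]
force: [-2.1, -0.7, 3.2]
opening: 0.311
```

Call:
send_rows(moves="0 0 1 0 0;0 0 0 0 0")

```text
time_s: 17.0
position: [0.4978, 0.0024, 0.0438]
tcp_rot: [[0.129, 0.0, -0.992], [0.992, -0.0, 0.129], [-0.0, -1.0, -0.0]]
force: [-1.4, -1.3, 6.0]
opening: 0.31
```

Call:
send_rows(moves="0 0 0.6 0 0;0 0 0 0 0")

```text
time_s: 17.17
position: [0.4977, 0.0024, 0.0433]
tcp_rot: [[0.129, 0.0, -0.992], [0.992, -0.0, 0.129], [-0.0, -1.0, -0.0]]
force: [-2.0, 0.8, 5.8]
opening: 0.311
```

Call:
send_rows(moves="0 0 0.6 0 0;0 0 0 0 0")

```text
time_s: 17.33
position: [0.4978, 0.0024, 0.0428]
tcp_rot: [[0.129, 0.0, -0.992], [0.992, -0.0, 0.129], [-0.0, -1.0, -0.0]]
force: [-1.8, -0.7, 7.4]
opening: 0.314
```

Call:
send_rows(moves="0 0 0.5 0 0;0 0 0 0 0")

```text
time_s: 17.5
position: [0.4978, 0.0024, 0.0426]
tcp_rot: [[0.129, 0.0, -0.992], [0.992, -0.0, 0.129], [-0.0, -1.0, -0.0]]
force: [-2.0, -1.0, 8.6]
opening: 0.312
```

Call:
send_rows(moves="0 0 0.4 0 0;0 0 0 0 0")

```text
time_s: 17.67
position: [0.4978, 0.0024, 0.0425]
tcp_rot: [[0.129, 0.001, -0.992], [0.992, -0.0, 0.129], [-0.0, -1.0, -0.001]]
force: [-3.6, 0.3, 11.3]
opening: 0.308
```

Call:
send_rows(moves="0 0 0.4 0 0;0 0 0 0 0;0 0 0 0 0")

```text
time_s: 17.92
position: [0.4978, 0.0023, 0.0425]
tcp_rot: [[0.129, 0.001, -0.992], [0.992, -0.0, 0.129], [-0.0, -1.0, -0.001]]
force: [-2.8, -0.0, 15.5]
opening: 0.312
```

Call:
send_rows(moves="0 0 0.3 0 0;0 0 0 0 0;0 0 0 0 0")

```text
time_s: 18.17
position: [0.4978, 0.0023, 0.0425]
tcp_rot: [[0.129, 0.001, -0.992], [0.992, -0.0, 0.129], [-0.0, -1.0, -0.001]]
force: [-4.8, -0.5, 16.9]
opening: 0.311
```

```bash
python3 st.py
```

```text
t 18.17 P [497.8   2.3  42.5] az 82.61 y [ 0.001 -0.    -1.   ] F [-4.8 -0.5 16.9] M [0.06 0.72 0.  ] open 27.0 q [-12.6  35.8 107.7  -0.   36.4 -95.2]
cap [105.7   4.4  44.1]
cart [-172.5   -3.    29.5]
well [ -0.  -57.5   0. ]
```

Call:
send_rows(moves="0 0 0.1 0 0;0 0 0 0 0;0 0 0 0 0;0 0 0 0 0;0 0 0 0 0;0 0 0 0 0")

```text
time_s: 18.67
position: [0.4978, 0.0023, 0.0424]
tcp_rot: [[0.129, 0.001, -0.992], [0.992, -0.0, 0.129], [-0.0, -1.0, -0.001]]
force: [-4.3, -0.2, 17.7]
opening: 0.311
```

```bash
python3 st.py; python3 - <<'E'
from h import *
p=capture("scene")
for k in("reagent","beaker_small","petri"):
    m=mark_of(p,k)[:1]
    if m: print(k,np.round(w(p,*m[0]["pixel"],0),3),m[0]["p"])
a=cv2.resize(p["image"][150:310,170:350],None,fx=4,fy=3.7,interpolation=cv2.INTER_CUBIC)
cv2.imwrite("pics/end.png",cv2.convertScaleAbs(a,alpha=1.4,beta=20))
E
```

```text
t 18.67 P [497.8   2.3  42.4] az 82.61 y [ 0.001 -0.    -1.   ] F [-4.3 -0.2 17.7] M [ 0.1   0.75 -0.01] open 27.0 q [-12.6  35.8 107.7  -0.   36.4 -95.2]
cap [105.7   4.4  44.1]
cart [-172.5   -3.    29.5]
well [ -0.  -57.6   0. ]
beaker_small [ 0.685 -0.306 -0.   ] 0.85
petri [ 0.506 -0.432  0.   ] 0.79
```

View pics/end.png

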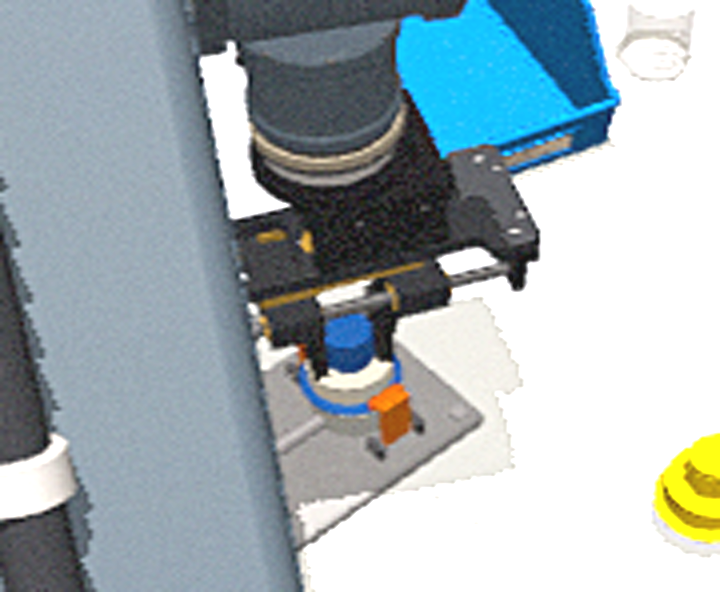

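The picture shows the cartridge upright and seated in the well at about (350,375). The blue bead is under the near clip at (393,410), which stands upright, and the jaws are still on the knob. Handing in.

```bash
python3 -c "
from rig import *
print(hand_in())"
```

```text
the job is handed in; nothing more can be done
None
```

The vent cap is open, and the cartridge is snapped in and held hard down on the metal ring. I handed the job in at about 18.7 s of the 45 s, with the gripper still holding and pressing at about 17.7 N.

**What I did**
- **Vent cap:** I gripped it and turned it anticlockwise about 79°, past its 74.5° stop. At the stop the fingers slipped slightly on the cap. A top view afterwards showed its white line on the green mark.
- **Cartridge:** I picked it up by the blue knob and lowered it upright into the well. It went past the clips, where the upward force dropped from +8 to −6 N.
- **Pressing:** I then pressed until the height stopped changing at a reported 42.5 mm.

**Last checks**
- The final height matches the seated position of 18 + 44 mm once a 19.8 mm fingertip offset is added.
- The last picture shows the cartridge upright, the visible clip upright again, and the jaws on the knob.
- The beaker and dish are where they started.

**What failed or disagreed**
- **Fingertip offset:** the fingertips sit about 19.8 mm higher than the reported TCP. My first grip on the cap therefore closed on air just above it; nothing was touched, and I corrected for the offset from then on.
- **Snap force:** the highest force I read before the snap was about 8 N, below the stated 12–20 N. The peak probably fell between readings.
- **Sideways force:** about 4 N remains while pressing.
- **Not seen at the end:** the network did not report the bottle in the last picture, so I could not confirm its position. The arm never came near it.

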